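Load the block incubator, latch its hood and start the run

TASK

Lower the blue tube rack into the recess of the white incubator without dropping or tipping it, swing the clear hood over it and press its free edge down until it snaps fully shut past its detent. Then push the orange bolt all the way to its locked end, and only then press the green start button fully down and let it go. Leave the other racks and the other things on the bench where they are.

Things in the scene. Friction and masses are not known exactly. Their poses are not given: they have to be found in the camera images.
- incubator: White block incubator with blue waist band, fixed; 170 mm along its x, 250 mm along its y (-145 to +105 mm), deck 60 mm high. Origin: on its underside, below the recess centre. At yaw 0 its x points away from the robot, y left, z up. The hood's hinge line is at y = +85, z = 60 mm. Bolt (line y = -112 mm, clear space at its near end) and start button stand on the deck strip y = -145 to -75 mm.
- recess (a point): Centre of the floor of the rectangular aluminium-floored recess in the incubator's deck: 112 mm along the incubator's x, 76 mm along its y, 15 mm deep (floor 45 mm above the bench). Same axes as the incubator. It takes the blue rack with 6 mm to spare on each side, long side along x, either way round.
- hood (a joint): Hood angle: 0 = fully shut, 1.9 = wide open; starts at 1.45 to 1.7. Stiff hinge (0.3 N m): stays where it is left. Closing, it meets a sprung detent at about 0.08 rad; some 6 to 12 N down at the free edge snaps it through, and it then stays shut (below 0.02). Not pressed through, it stays ajar (0.03 to 0.08 rad).
- hood_hinge (a point): Middle of the hinge line; axes turn with the hood: x along the hinge, -y from hinge to free edge, z out of the top panel. Shut, they match the incubator's axes; opening lifts the free edge up and over towards the incubator's +y. The hood is a clear box with grey edges, open below, 4 mm walls: 150 mm along x, 155 mm from hinge to free edge, 62 mm deep.
- hood_pad (a point): Small blue thumb pad (40 x 16 mm) on the outside of the hood's top panel, in the middle of its free edge: 140 mm from the hinge line along the hood's -y and 62 mm out along its z. Push and press here. Axes as hood_hinge.
- bolt (a joint): Travel of the orange bolt, m: 0 to 0.008 at the start (unlocked, near end), 0.040 = locked, fully home. It slides along the incubator's +x (away from the robot) on the deck, with about 2 N of friction.
- bolt_top (a point): Centre of the top of the orange bolt's grip, a block 18 mm along x, 22 mm along y, its top 40 mm above the deck (100 mm above the bench). At bolt value 0 it lies at x = -45, y = -112 mm in the incubator's frame. Axes as the incubator.
- start_button (a joint): Travel of the start button, m: 0 = up, 0.006 = fully down; it springs back. Fully down takes 5 N.
- start_button_top (a point): Centre of the top of the round green start button, 26 mm across, in a round housing of 48 mm, at x = +55, y = -112 mm in the incubator's frame; the top stands 42 mm above the incubator's deck when up.
- rack_blue: Blue tube rack, the one to load: block 100 mm (its x) by 64 mm (its y) by 28 mm high, with two rows of capped tubes whose caps reach 39 mm, and an upright grip fin in the middle, 60 mm along x, 12 mm thick along y, its top 68 mm above the underside. Origin: centre of the underside. About 0.25 kg. It stands on the bench.
- rack_yellow: Yellow rack of the same shape: leave alone.
- rack_green: Green rack of the same shape: leave alone.
- reagent_a: Glass bottle with blue cap, 150 mm high, bystander. Origin at the centre of its underside.
- reagent_b: White bottle with red cap, 130 mm high, bystander. Origin at the centre of its underside.
- tip_box: Grey pipette-tip box with a clear cover, 120 x 85 x 70 mm, bystander.
- pot: White plastic beaker, 85 mm high, bystander.
- marker: Black marker pen, 120 mm long, lying on the bench, bystander.
Not all that is in view belongs to the job. Of the things like the rack_blue, leave any that is pink; of the rest the larger one is meant.

How it is judged (in metres and radians):
On the way, in this order (a step that is already met when the one before it is completed fails the run):
1. the blue rack stands flat in the recess, released (z of rack_blue in the frame of recess between -0.004 and 0.005 m and horizontal distance between rack_blue and recess below 0.012 m and angle between rack_blue's own z axis and vertical below 0.06 rad and contact force between the fingers and rack_blue below 0.2 N), for 0.2 s.
2. the hood is pressed shut past its detent (value of joint hood below 0.02 rad), for 0.2 s.
3. the bolt is pushed fully to its locked end (value of joint bolt above 0.036 m), for 0.2 s.
4. the start button is pressed down (value of joint start_button above 0.0045 m), for 0.02 s.
At the end, for the whole second after the job is handed in: The blue rack rests flat in the recess (within 12 mm of its centre, underside within 5 mm of the floor, tilt under 0.06 rad), the hood is latched shut (under 0.02 rad), the bolt is home (over 36 mm of its 40 mm), and the start button, having been pressed more than 4.5 mm, is up again (z of rack_blue in the frame of recess between -0.004 and 0.005 m and horizontal distance between rack_blue and recess below 0.012 m and angle between rack_blue's own z axis and vertical below 0.06 rad and value of joint hood below 0.02 rad and value of joint bolt above 0.036 m and value of joint start_button below 0.002 m and linear speed of rack_blue below 0.02 m/s); the robot touches nothing.
It fails at once if another rack or a bystander is moved more than 30 mm (distance of any of rack_yellow, rack_green, reagent_a, reagent_b, tip_box, pot, marker from where it was at the start of the episode above 0.03 m).
It fails at once if the blue rack is tipped by more than 0.5 rad (angle between rack_blue's own z axis and vertical above 0.5 rad).
It fails at once if the blue rack is dropped (falls out of the fingers faster than 0.6 m/s) (contact force between the fingers and rack_blue below 0.1 N and linear speed of rack_blue above 0.6 m/s).
It fails at once if the start button is pressed with the hood not shut or the bolt not locked (value of joint start_button above 0.0045 m and (value of joint hood above 0.03 rad or value of joint bolt below 0.034 m)).
It also fails if it takes over 58 s, if anything falls off the work surface, if the arm or the gripper's body presses on something with over 40 N, if the wrist force passes 120 N, or if a joint passes its speed limit or range.

ROBOT

A 6-joint arm with a two-finger parallel gripper is mounted at the origin on the work surface. World frame = base frame: x ahead of the robot, y to its left, z up, the work surface at z = 0. Lengths are in m, angles in degrees, forces in N, time in s.
With the tool pointing down it reaches from about 0.375 to 0.9 m from the base axis. Payload 3.1 kg.
Tool frame: the origin (TCP) lies on the centre line of the jaws, within the pads' length; the fingertips stand 17 mm ahead of it and the grasp point (between the pads) lies 2 mm behind it; z points along the fingers, y is the line along which they close (so a half turn about z gives the same grasp; the last joint's range is limited). The gripper opens to 87 mm and grips with 3 to 60 N. Pads are 19 mm wide; open, the fingers measure 117 mm over their backs; the gripper's body (75 mm by 190 mm) begins 51 mm behind the grasp point.
Start: joints at [-81.904, 30.224, 82.088, -0, 67.689, -10.227], TCP at [0.197, -0.593, 0.24] pointing down, gripper open.
Joint ranges: [-176.69, 176.69], [-43.24, 126.21], [12.49, 139.97], [-82, 262], [0, 151.66], [-163.58, 163.58]. Speed limits (degrees/s): [159.86, 159.86, 180, 180, 180, 180].

INTERFACE

Orientations are given as a 3x3 rotation matrix whose columns are the frame's x, y, z axes.
In Python, from rig import bot, imaging, finder gives the robot as it stands. The module is installed in compiled form; this text tells all that it offers.
- The arm moves only by the tool play_rows, never from a script. Its argument "motion" is a list that holds one entry, the list of rows, each a list of 6 numbers: the shift along the tool's x, y, z in parts of the range, where 1.0 means 0.8 m, then the turn, a rotation vector about the tool's x, y, z in a scale on which 1.0 is 90 degrees. In form: [[[dx, dy, dz, wx, wy, wz], ...]]. A call has 1 to 8 rows; each row is the pose to reach, as a shift and turn from the pose commanded when the call began, along the tool's axes at that moment; what a row does not reach only later rows make up. A row lasts 1/12 s, in which the tool goes at most 41.7 mm and 7.16 degrees, less where a joint would pass 70% of its speed; a pose out of reach is approached as far as the arm can. No shift or turn number may pass 1 either way. A call with a gripper value outside its range is refused whole. "fingers" is the finger opening in m, from 0 to 0.087, set as the call begins (left out, the last holds). The fingers move at their own pace and stop on an object; the grip force is fixed at half the most. Time passes only in rows, so rows that repeat a pose let the fingers close. It gives the time, the measured TCP pose, the force, the opening and the grip force at its end, in the units of the state.
- bot.read_state(): the state, without advancing time (a new reading comes with each control period).
- imaging.capture(name): name is "side" or "top"; returns a dict with "frame" (480x640x3 uint8, red, green, blue), "camera_matrix" (3x3 intrinsics, pixels), "R" (3x3) and "t" (3): a world point X has camera coordinates R X + t. Camera axes: x right, y down, z forward; pixel columns grow to the right and rows downward; lengths in m; the calibration is good to about 2 mm. A picture is of the moment at which its call begins. There is no depth.
- bot.hand_in(): hands the job in; it is judged then, once.
Trained networks look in the newest picture that a camera, given by its name, has taken for a name from the list of things; names that differ only in an ending like _2 or _b are one class to them, and where a whole thing is asked for, a point or a joint stands for the part that bears it (a point fixed in the world has none). Each returns a list of dicts, best first, with "confidence" (0 to 1); they miss things now and then, are a little off and sometimes report something else, mostly with a low value. They report only what shows in the picture. A call takes as long as a camera call. They do not tell look-alikes from the thing itself.
- finder.recognise(camera, name): "at" ([x, y, z] in m, in world coordinates, good to about 4 mm: the middle of the surface that is visible of it).
- finder.outline_of(camera, name): "pixels" (480x640 bool, what is visible of it).
The state is a dict: "time_s": time; "joint_positions": joint angles; "qvel": joint speeds; "tau": joint torques, N m; "position": TCP position; "tcp_rot": TCP orientation; "force": force on the tool from outside, world axes, zero at the start; "moment": the same for the moment, N m; "opening": opening from 0.0 (shut) to 1.0 (fully open); "grasp_force": force on a finger pad.
Only numpy, scipy, OpenCV 4.12 (cv2) and the standard library are available. Lean on these libraries where they do the work, as an engineer would, in place of code of your own. Each camera call takes 0.05 s, during which the arm holds its last target. There are 200 camera calls.

## Working session

There is one attempt and no reset: what is moved stays moved. The work goes in short steps, Python scripts to look and compute and a tool call to move; the robot and the scene stay as the last step left them, time stands still between calls to the robot, and variables do not carry over. Pictures are saved under pics/ and viewed, at most 13 in all, crops included, and the job is handed in when it is done.

Besides the shell and the picture viewer there is one more tool, called by a JSON object that holds its "name" and its "arguments", one argument or row to a line. play_rows: Moves the arm, as the interface text tells. Its arguments: {"type":"object","properties":{"motion":{"type":"array"},"fingers":{"type":"number"}},"required":["motion"]}

```bash
mkdir -p pics
python3 - <<'E'
from rig import bot, imaging, finder
import cv2,numpy as np
for c in ["side","top"]:
    d=imaging.capture(c); cv2.imwrite(f"pics/{c}0.png",d["frame"][:,:,::-1])
    print(c,d["camera_matrix"].tolist(),d["R"].tolist(),d["t"].tolist())
    for n in ["rack_blue","incubator","hood","hood_pad","bolt_top","start_button_top","rack_yellow","rack_green"]:
        print(n,[(np.round(r["at"],3).tolist(),round(r["confidence"],2)) for r in finder.recognise(c,n)[:4]])
s=bot.read_state();print(s["time_s"],s["position"],np.round(s["tcp_rot"],3).tolist())
E
```

```text
side [[615.4400365226602, 0.0, 324.41929395235434], [0.0, 615.4400365226602, 236.4946335947985], [0.0, 0.0, 1.0]] [[0.9173971362350306, -0.3979243075810089, -0.006224135597778207], [-0.254048076723994, -0.5735150490971771, -0.7788068201883587], [0.3063365292298726, 0.7160563761989954, -0.6272329686521256]] [-0.5262608426935951, 0.2267343841866407, 1.5719914511193576]
rack_blue [([0.636, -0.304, 0.03], 0.92), ([0.616, -0.174, 0.024], 0.88), ([0.352, -0.273, 0.029], 0.85)]
incubator [([0.576, 0.138, 0.064], 0.58)]
hood [([0.592, 0.223, 0.126], 0.65)]
hood_pad [([0.597, 0.227, 0.13], 0.76)]
bolt_top [([0.512, -0.019, 0.079], 0.51), ([0.593, 0.227, 0.13], 0.21)]
start_button_top [([0.605, -0.026, 0.103], 0.6)]
rack_yellow []
rack_green [([0.418, -0.551, 0.054], 0.63), ([0.48, -0.38, 0.026], 0.59)]
top [[437.4823107659879, 0.0, 311.1282094347544], [0.0, 437.4823107659879, 239.49926446423262], [0.0, 0.0, 1.0]] [[-0.06028973605510903, -0.9981748832793417, 0.0034713277975849783], [-0.9731333603583145, 0.05800234539654654, -0.22281649599218328], [0.2222084847258093, -0.016811612616662117, -0.9748542244854289]] [-0.001780650592651217, 0.5842905242099238, 1.46046512447062]
rack_blue [([0.642, -0.285, 0.026], 0.83), ([0.621, -0.16, 0.019], 0.83), ([0.341, -0.244, 0.029], 0.79), ([0.583, 0.203, 0.214], 0.33)]
incubator [([0.57, 0.117, 0.06], 0.92), ([0.582, 0.202, 0.214], 0.45)]
hood [([0.581, 0.206, 0.216], 0.98)]
hood_pad [([0.581, 0.2, 0.218], 0.57), ([0.487, -0.372, 0.03], 0.41), ([0.576, 0.114, 0.059], 0.21)]
bolt_top []
start_button_top [([0.606, -0.025, 0.101], 0.47)]
rack_yellow [([0.484, -0.215, 0.024], 0.68)]
rack_green [([0.484, -0.372, 0.028], 0.61), ([0.509, 0.522, 0.071], 0.47), ([0.64, -0.287, 0.029], 0.29)]
0.9 [ 0.19651232 -0.5932876   0.23959231] [[0.949, 0.314, -0.0], [0.314, -0.949, -0.0], [-0.0, 0.0, -1.0]]
```

View pics/side0.png

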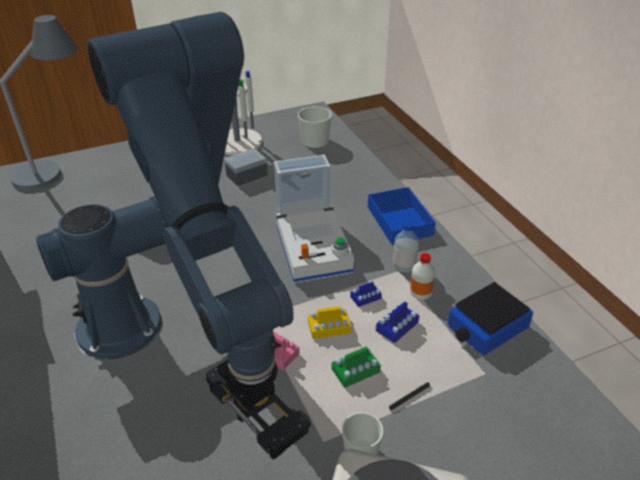

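View pics/top0.png

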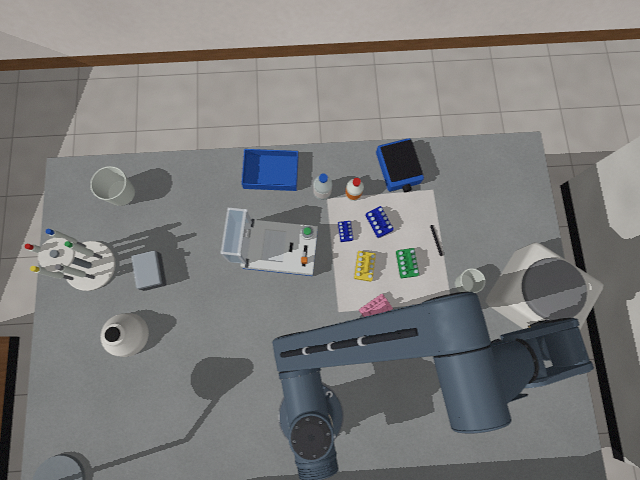

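Candidates for rack_blue: large blue at top (379,221) / side (399,321); small blue at top (346,231) / side (367,294); pink at top (376,306) / side (285,349). By the description I choose the larger blue one. Next I fit poses from the outlines and check them in crops.

```bash
cat > fit.py <<'E'
import cv2,numpy as np
from scipy.optimize import minimize
def proj(d,X):
    p=(np.asarray(d["R"])@np.atleast_2d(X).T).T+np.asarray(d["t"]); p=p@np.asarray(d["camera_matrix"]).T
    return p[:,:2]/p[:,2:]
def Rz(a): c,s=np.cos(a),np.sin(a); return np.array([[c,-s,0],[s,c,0],[0,0,1]])
def Rx(a): c,s=np.cos(a),np.sin(a); return np.array([[1,0,0],[0,c,-s],[0,s,c]])
def box(x0,x1,y0,y1,z0,z1): return np.array([[x,y,z] for x in(x0,x1) for y in(y0,y1) for z in(z0,z1)])
RACK=[box(-.05,.05,-.032,.032,0,.028),box(-.03,.03,-.006,.006,.028,.068),box(-.045,.045,-.026,.026,.028,.039)]
BODY=[box(-.085,.085,-.145,.105,0,.06)]
def hood(q): # opening lifts free edge(-y): rotate about x by -q
    b=box(-.075,.075,-.155,0,0,.062); return b@Rx(-q).T+[0,.085,.06]
def sil(d,parts,p,S=4):
    m=np.zeros((480*S,640*S),np.uint8)
    for b in parts:
        P=proj(d,b@Rz(p[2]).T+[p[0],p[1],p[3] if len(p)>3 and False else 0])
        cv2.fillConvexPoly(m,cv2.convexHull(((P+.5)*S*16).astype(np.int32)),255,shift=4)
    return cv2.resize(m,(640,480),interpolation=cv2.INTER_AREA)/255.
def fit(views,partsf,p0,step):
    def cost(p):
        c=0
        for d,m in views:
            s=sil(d,partsf(p),p); c+=1-(np.minimum(s,m).sum()/np.maximum(s,m).sum())
        return c
    best=None
    p0=np.array(p0,float)
    for _ in range(2):
        sx=np.vstack([p0]+[p0+np.eye(len(p0))[i]*step[i] for i in range(len(p0))])
        r=minimize(cost,p0,method="Nelder-Mead",options=dict(initial_simplex=sx,xatol=1e-4,fatol=1e-5,maxiter=250)); p0=r.x
    return r.x,r.fun
E
python3 - <<'E'
from rig import bot, imaging, finder
import cv2,numpy as np,pickle
from fit import *
D={};M={}
for c in["top","side"]:
    D[c]=imaging.capture(c)
    for n in["rack_blue","incubator","hood","bolt_top","start_button_top"]:
        M[c,n]=[(r["confidence"],r["pixels"]) for r in finder.outline_of(c,n)[:4]]
        print(c,n,[(round(k,2),int(m.sum()),np.round(np.argwhere(m).mean(0)[::-1],1).tolist()) for k,m in M[c,n]])
pickle.dump((D,M),open("d.pkl","wb"))
tgt={"top":(379,221),"side":(399,321)}
V=[]
for c in tgt:
    m=min((m for k,m in M[c,"rack_blue"]),key=lambda m:np.hypot(*(np.argwhere(m).mean(0)[::-1]-tgt[c]))); V.append((D[c],m.astype(float)))
for y in(20,60,110,150): 
    p,f=fit(V,lambda p:RACK,[.64,-.295,np.radians(y)],[.02,.02,.3]);print(y,p[:2],np.degrees(p[2]),f)
for v in V: print(fit([v],lambda p:RACK,p,[.01,.01,.1]))
ims=[]
for c,(u,v) in tgt.items():
    im=D[c]["frame"][v-40:v+40,u-65:u+65,::-1]; ims.append(cv2.resize(im,None,fx=6,fy=6,interpolation=cv2.INTER_CUBIC)[:290])
ims=[cv2.resize(D[c]["frame"][v-36:v+36,u-72:u+72,::-1],None,fx=4,fy=4,interpolation=cv2.INTER_CUBIC) for c,(u,v) in tgt.items()]
cv2.imwrite("pics/rack.png",np.vstack(ims))
E
```

```text
top rack_blue [(0.96, 484, [379.0, 221.4]), (0.7, 237, [345.1, 230.6]), (0.59, 410, [376.3, 306.3]), (0.38, 411, [322.4, 186.6])]
top incubator [(0.6, 4777, [268.7, 243.9])]
top hood [(0.68, 1418, [236.5, 235.3])]
top bolt_top []
top start_button_top []
side rack_blue [(0.92, 539, [365.2, 294.0]), (0.63, 536, [285.6, 352.0]), (0.59, 1117, [397.1, 322.4]), (0.42, 139, [305.8, 251.7])]
side incubator [(0.86, 7222, [309.3, 220.3])]
side hood [(0.74, 2968, [302.1, 184.7])]
side bolt_top [(0.49, 115, [306.5, 251.1])]
side start_button_top [(0.4, 70, [340.0, 240.4])]
20 [ 0.64795203 -0.28931622] 22.924435223095948 0.16835885435172948
60 [ 0.64812094 -0.28935037] 23.077431210066123 0.16657554564997457
110 [ 0.64747403 -0.28935366] 202.08029931667363 0.16892786928535042
150 [ 0.64798927 -0.2894492 ] 203.44746183735614 0.1687589442254842
(array([ 0.64885403, -0.28788528,  3.55458892]), np.float64(0.11873758236731902))
(array([ 0.64735785, -0.28985012,  3.53590031]), np.float64(0.042628429844325355))
```

View pics/rack.png

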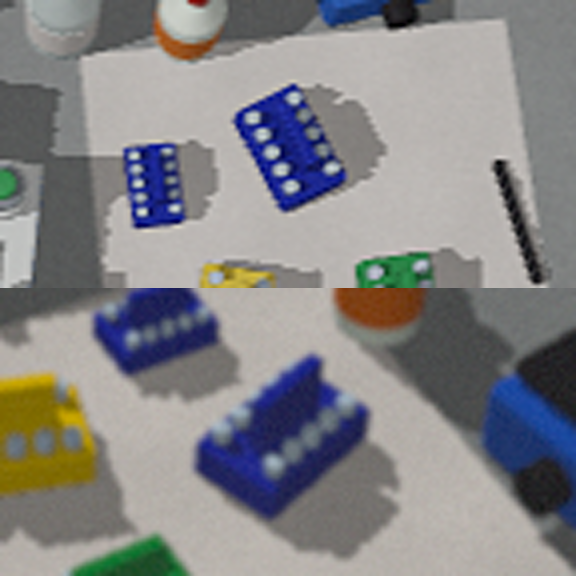

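The crop confirms the larger blue rack at top (379,221): it has five tubes per row and a fin, against the smaller copy at (346,231). Pose ≈ (0.648, -0.289), yaw 23°. Next is the incubator pose and hood angle.

Run:
```python
import cv2,numpy as np,pickle
from fit import *
D,M=pickle.load(open("d.pkl","rb"))
V=[(D[c],M[c,"incubator"][0][1].astype(float)) for c in D]
H=[(D[c],M[c,"hood"][0][1].astype(float)) for c in D]
f=lambda p:BODY+[hood(p[3])]
res=[]
for y in(-8,8):
    p,c=fit(V,f,[.57,.1,np.radians(y),1.57],[.02,.02,.1,.1]);print(p[:2],np.degrees(p[2]),p[3],c)
for v in V: q,c=fit([v],f,p,[.01,.01,.05,.05]);print(" single",q[:2],np.degrees(q[2]),q[3],c)
# joint: landmarks
ims=[]
for k,(c,(u,v)) in enumerate({"top":(270,240),"side":(315,220)}.items()):
    im=cv2.resize(D[c]["frame"][v-75:v+75,u-65:u+65,::-1],None,fx=4,fy=4,interpolation=cv2.INTER_CUBIC)
    for b,col in((BODY[0],(0,0,255)),(hood(p[3]),(0,255,0)),(box(-.056,.056,-.038,.038,.045,.06),(255,0,255))):
        P=(proj(D[c],b@Rz(p[2]).T+[p[0],p[1],0])-[u-65,v-75]+.5)*4
        for i in range(8):
            for j in(1,2,4):
                if not i&j: cv2.line(im,*[tuple(int(t) for t in P[n]) for n in(i,i|j)],col,1)
    for pt in([.055,-.112,.102],[-.045,-.112,.1]):
        P=(proj(D[c],np.array(pt)@Rz(p[2]).T+[p[0],p[1],0])[0]-[u-65,v-75]+.5)*4; cv2.circle(im,tuple(int(t) for t in P),4,(255,255,0),1)
    ims.append(im)
cv2.imwrite("pics/inc.png",cv2.resize(np.hstack(ims),(800,462)))
```

```text
[0.5738559 0.0952715] -9.538872804536172 1.5592117656658337 0.03585314941199591
[0.57376488 0.09528814] -9.524007195332908 1.556403866866422 0.035879788144717595
 single [0.57352717 0.09454539] -9.464593986397926 1.5651107133796183 0.01946581427666516
 single [0.57397186 0.09676312] -9.268865671918544 1.5165404453952873 0.014559470854905165
```

View pics/inc.png

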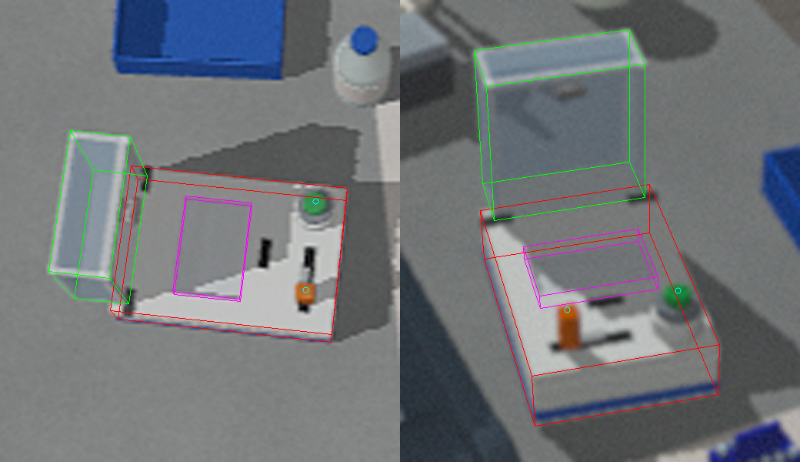

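The overlay matches: body (red), hood at about 1.56 rad (green) and recess (magenta). The button is at crop (315,201) and the bolt at (305,290) at about 0 travel. The 190 mm gripper body would foul the hood if it is gripped across the fin, so I check the bottle clearance for the alternatives.

Run:
```python
import numpy as np
from rig import finder
for n in["reagent_a","reagent_b","tip_box","rack_green","rack_yellow"]:
    for c in("top","side"): print(n,c,[(np.round(r["at"],3).tolist(),round(r["confidence"],2)) for r in finder.recognise(c,n)[:3]])
a=np.radians(-9.5);R=np.array([[np.cos(a),-np.sin(a)],[np.sin(a),np.cos(a)]])
for n,p in dict(hoodedge=(0,85),pad=(0,151),button=(55,-112),bolt=(-45,-112),boltpre=(-72,-112),push=(0,95),shutpad=(0,-55)).items(): print(n,np.round(R@np.array(p)/1000+[.5738,.0953],4))
```

```text
reagent_a top [([0.767, -0.084, 0.1], 0.92), ([0.752, -0.204, 0.09], 0.51)]
reagent_a side [([0.767, -0.113, 0.076], 0.83), ([0.755, -0.221, 0.073], 0.62)]
reagent_b top [([0.767, -0.084, 0.1], 0.92), ([0.752, -0.204, 0.09], 0.51)]
reagent_b side [([0.767, -0.113, 0.076], 0.83), ([0.755, -0.221, 0.073], 0.62)]
tip_box top [([0.509, 0.525, 0.069], 0.64)]
tip_box side [([0.508, 0.51, 0.056], 0.86)]
rack_green top [([0.485, -0.371, 0.03], 0.95)]
rack_green side [([0.484, -0.382, 0.027], 0.6)]
rack_yellow top [([0.485, -0.217, 0.025], 0.62), ([0.638, -0.284, 0.029], 0.2)]
rack_yellow side [([0.483, -0.234, 0.026], 0.64)]
hoodedge [0.5878 0.1791]
pad [0.5987 0.2442]
button [ 0.6096 -0.0242]
bolt [ 0.5109 -0.0077]
boltpre [ 0.4843 -0.0033]
push [0.5895 0.189 ]
shutpad [0.5647 0.0411]
```

Bottle b at (0.755, -0.215) rules out gripping the fin by its ends. I'll first swing the hood wider open, to about 1.83 rad, then grip across the fin.

```bash
cat > go.py <<'E'
import sys,numpy as np
from scipy.spatial.transform import Rotation as Ro
from rig import bot
C=np.array([.5738,.0953]);A=-9.5
def inc(x,y,z): # incubator frame mm -> world m
    a=np.radians(A); return np.array([C[0]+(np.cos(a)*x-np.sin(a)*y)/1e3,C[1]+(np.sin(a)*x+np.cos(a)*y)/1e3,z/1e3])
def row(p,yaw,s=None):
    s=s or bot.read_state();R=np.array(s["tcp_rot"])
    T=Ro.from_euler("z",yaw,degrees=True).as_matrix()@np.diag([1,-1,-1.])
    return np.round(np.r_[R.T@(np.array(p)-s["position"]),Ro.from_matrix(R.T@T).as_rotvec(degrees=True)],4).tolist()
E
python3 -c "
from go import *
print(row(inc(0,60,240),-9.5),row(inc(0,60,202),-9.5),inc(0,60,202))"
```

```text
[0.6026, -0.5881, -0.0004, -0.0003, -0.0005, 27.823] [0.6026, -0.5881, 0.0376, -0.0003, -0.0005, 27.823] [0.58370286 0.15447714 0.202     ]
```

The rows are not in the units I measure in: shifts go in shares of 0.8 m and turns go in shares of 90 degrees. I convert before sending: 0.6026 m / 0.8 = 0.7533, -0.5881 m / 0.8 = -0.7351, 27.8 degrees / 90 = 0.3089.

{"name": "play_rows", "arguments": {
  "motion": [
    [[0.7533, -0.7351, 0, 0, 0, 0.3089], [0.7533, -0.7351, 0, 0, 0, 0.3089], [0.7533, -0.7351, 0, 0, 0, 0.3089], [0.7533, -0.7351, 0, 0, 0, 0.3089], [0.7533, -0.7351, 0, 0, 0, 0.3089], [0.7533, -0.7351, 0, 0, 0, 0.3089], [0.7533, -0.7351, 0, 0, 0, 0.3089], [0.7533, -0.7351, 0, 0, 0, 0.3089]]
  ],
  "fingers": 0
}}

```text
time_s: 2.67
position: [0.3503, -0.2956, 0.2398]
tcp_rot: [[0.986, -0.165, 0.001], [-0.165, -0.986, -0.001], [0.001, 0.0, -1.0]]
force: [0.5, -1.2, -0.3]
opening: 0.48
grasp_force: 0.0
```

```bash
python3 -c "
from go import *
print(row(inc(0,60,240),-9.5))"
```

```text
[0.1557, -0.4824, -0.0003, 0.0239, -0.0362, -0.0177]
```

Scaled: -0.4824 m / 0.8 = -0.603, 0.1557 m / 0.8 = 0.1946.

{"name": "play_rows", "arguments": {
  "motion": [
    [[0.1946, -0.603, 0, 0, 0, 0], [0.1946, -0.603, 0, 0, 0, 0], [0.1946, -0.603, 0, 0, 0, 0], [0.1946, -0.603, 0, 0, 0, 0], [0.1946, -0.603, 0, 0, 0, 0], [0.1946, -0.603, 0, 0, 0, 0], [0.1946, -0.603, 0, 0, 0, 0], [0.1946, -0.603, 0, 0, 0, 0]]
  ]
}}

```text
time_s: 3.33
position: [0.5037, 0.0008, 0.2399]
tcp_rot: [[0.986, -0.164, 0.001], [-0.164, -0.986, -0.0], [0.001, 0.0, -1.0]]
force: [1.0, -1.7, -0.3]
opening: 0.004
grasp_force: 0.0
```

```bash
python3 -c "
from go import *
for t in [(60,240),(60,202),(110,202),(60,202),(60,250)]: print(t,row(inc(0,*t),-9.5))"
```

```text
(60, 240) [0.0537, -0.1647, -0.0001, 0.0096, -0.0404, 0.037]
(60, 202) [0.0536, -0.1647, 0.0379, 0.0096, -0.0404, 0.037]
(110, 202) [0.0537, -0.2147, 0.0379, 0.0096, -0.0404, 0.037]
(60, 202) [0.0536, -0.1647, 0.0379, 0.0096, -0.0404, 0.037]
(60, 250) [0.0537, -0.1647, -0.0101, 0.0096, -0.0404, 0.037]
```

Scaled: -0.216 m / 0.8 = -0.27, 0.0537 m / 0.8 = 0.0671.

{"name": "play_rows", "arguments": {
  "motion": [
    [[0.0375, -0.1125, 0, 0, 0, 0], [0.0671, -0.15, 0.025, 0, 0, 0], [0.0671, -0.1875, 0.045, 0, 0, 0], [0.0671, -0.2063, 0.0475, 0, 0, 0], [0.0671, -0.225, 0.0475, 0, 0, 0], [0.0671, -0.2438, 0.0475, 0, 0, 0], [0.0671, -0.26, 0.0475, 0, 0, 0], [0.0671, -0.27, 0.0475, 0, 0, 0]]
  ]
}}

```text
time_s: 4.0
position: [0.5906, 0.2006, 0.2014]
tcp_rot: [[0.987, -0.161, -0.003], [-0.161, -0.987, -0.008], [-0.001, 0.009, -1.0]]
force: [-2.6, -20.8, 2.3]
opening: 0.004
grasp_force: 10.6
```

```bash
python3 -c "
from go import *
a=np.radians(A);
s=bot.read_state();d=s['position'][:2]-C;print(d@[np.cos(a),np.sin(a)],d@[-np.sin(a),np.cos(a)])
print(row(inc(0,111,202),-9.5),row(inc(0,60,202),-9.5))
print(row([.648,-.2893,.14],23),row([.648,-.2893,.063],23))"
```

```text
-0.0007904990567269045 0.10662278308951371
[0.0008, -0.0044, -0.0006, 0.4962, 0.0671, 0.2094] [0.0006, 0.0466, -0.0002, 0.4962, 0.0671, 0.2094]
[0.1358, 0.4737, 0.0653, 0.4638, 0.206, -32.2904] [0.1359, 0.473, 0.1423, 0.4638, 0.206, -32.2904]
```

Scaled: 0.475 m / 0.8 = 0.5938, 0.1358 m / 0.8 = 0.1698, -32 degrees / 90 = -0.3556.

{"name": "play_rows", "arguments": {
  "motion": [
    [[0, 0.0375, 0, 0, 0, 0], [0, 0.0813, 0, 0, 0, 0], [0.0125, 0.125, -0.025, 0, 0, -0.0556], [0.075, 0.3125, -0.025, 0, 0, -0.3556], [0.1625, 0.5625, -0.025, 0, 0, -0.3556], [0.1698, 0.5938, -0.025, 0, 0, -0.3556], [0.1698, 0.5938, -0.025, 0, 0, -0.3556], [0.1698, 0.5938, -0.025, 0, 0, -0.3556]]
  ],
  "fingers": 0.05
}}

```text
time_s: 4.67
position: [0.6164, -0.0996, 0.2227]
tcp_rot: [[0.923, 0.385, 0.001], [0.385, -0.923, -0.0], [0.001, 0.001, -1.0]]
force: [1.1, -0.3, 0.4]
opening: 0.52
grasp_force: 0.0
```

Run:
```python
from go import *
from rig import imaging,finder
from fit import *
V=[]
for c in("top","side"):
    d=imaging.capture(c); m=finder.outline_of(c,"hood")
    print(c,[(round(r["confidence"],2),int(r["pixels"].sum())) for r in m])
    if m: V.append((d,m[0]["pixels"].astype(float)))
P=[C[0],C[1],np.radians(A)]
for q in np.arange(1.5,1.96,.05): print(round(q,2),[round(float(np.minimum(s:=sil(d,[hood(q)],P),m).sum()/np.maximum(s,m).sum()),3) for d,m in V])
print(row([.648,-.2893,.14],23),row([.648,-.2893,.063],23))
```

```text
top [(0.71, 1480)]
side [(0.77, 2724), (0.59, 1245)]
1.5 [0.395, 0.848]
1.55 [0.437, 0.863]
1.6 [0.482, 0.871]
1.65 [0.531, 0.875]
1.7 [0.579, 0.879]
1.75 [0.625, 0.885]
1.8 [0.671, 0.892]
1.85 [0.713, 0.902]
1.9 [0.745, 0.909]
1.95 [0.719, 0.905]
[-0.0429, 0.1881, 0.0821, -0.0035, -0.0307, -0.7543] [-0.043, 0.1881, 0.1591, -0.0035, -0.0307, -0.7543]
```

Scaled: 0.1881 m / 0.8 = 0.2351, -0.0429 m / 0.8 = -0.0536, -0.75 degrees / 90 = -0.0083.

{"name": "play_rows", "arguments": {
  "motion": [
    [[-0.0536, 0.2351, 0.025, 0, 0, -0.0083], [-0.0536, 0.2351, 0.05, 0, 0, -0.0083], [-0.0536, 0.2351, 0.075, 0, 0, -0.0083], [-0.0536, 0.2351, 0.075, 0, 0, -0.0083], [-0.0536, 0.2351, 0.0875, 0, 0, -0.0083], [-0.0536, 0.2351, 0.1, 0, 0, -0.0083], [-0.0536, 0.2351, 0.1, 0, 0, -0.0083], [-0.0536, 0.2351, 0.1, 0, 0, -0.0083]]
  ]
}}

```text
time_s: 5.53
position: [0.6486, -0.2847, 0.1408]
tcp_rot: [[0.918, 0.396, -0.003], [0.396, -0.918, 0.003], [-0.001, -0.003, -1.0]]
force: [-0.1, 0.0, 1.3]
opening: 0.574
grasp_force: 0.0
```

Run:
```python
from go import *
from rig import imaging,finder
import cv2
d=imaging.capture("side");cv2.imwrite("pics/pre.png",cv2.resize(d["frame"][190:390,280:520,::-1],None,fx=3,fy=3,interpolation=cv2.INTER_CUBIC))
print(row([.648,-.2893,.063],23))
```

```text
[-0.0031, 0.0039, 0.0791, -0.0679, 0.002, 0.3634]
```

View pics/pre.png

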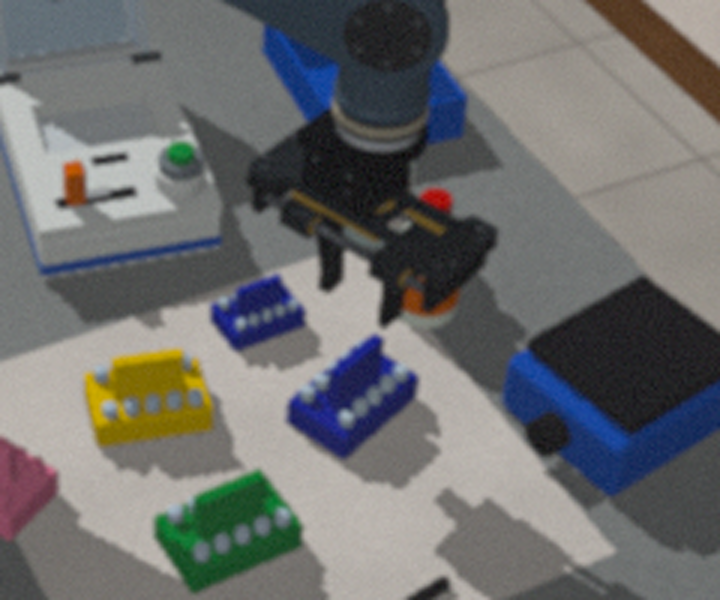

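The picture shows the open jaws at (365,270) above the larger rack's fin at (345,375), so the approach is aligned. I lower partway and re-read the pose.

Scaled: 0.03 m / 0.8 = 0.0375, 0.02 m / 0.8 = 0.025.

{"name": "play_rows", "arguments": {
  "motion": [
    [[0, 0, 0.025, 0, 0, 0], [0, 0, 0.0375, 0, 0, 0], [0, 0, 0.0375, 0, 0, 0]]
  ]
}}

```text
time_s: 5.83
position: [0.6483, -0.284, 0.1103]
tcp_rot: [[0.918, 0.397, -0.004], [0.397, -0.918, 0.003], [-0.002, -0.004, -1.0]]
force: [-0.1, -0.4, -0.0]
opening: 0.571
grasp_force: 0.0
```

```bash
python3 -c "
from go import *
print(row([.648,-.2893,.063],23))"
```

```text
[-0.0023, 0.005, 0.0473, -0.2122, 0.13, 0.3961]
```

Scaled: 0.0473 m / 0.8 = 0.0591, 0.005 m / 0.8 = 0.0063, 0.4 degrees / 90 = 0.0044.

{"name": "play_rows", "arguments": {
  "motion": [
    [[-0.0029, 0.0063, 0.0125, 0, 0, 0.0044], [-0.0029, 0.0063, 0.0375, 0, 0, 0.0044], [-0.0029, 0.0063, 0.0525, 0, 0, 0.0044], [-0.0029, 0.0063, 0.0591, 0, 0, 0.0044], [-0.0029, 0.0063, 0.0591, 0, 0, 0.0044], [-0.0029, 0.0063, 0.0591, 0, 0, 0.0044]]
  ]
}}

```text
time_s: 6.33
position: [0.6494, -0.2923, 0.0642]
tcp_rot: [[0.921, 0.389, -0.0], [0.389, -0.921, 0.0], [-0.0, -0.0, -1.0]]
force: [0.3, -0.3, -0.1]
opening: 0.571
grasp_force: 0.0
```

{"name": "play_rows", "arguments": {
  "motion": [
    [[0, 0, 0, 0, 0, 0], [0, 0, 0, 0, 0, 0], [0, 0, 0, 0, 0, 0], [0, 0, 0, 0, 0, 0], [0, 0, 0, 0, 0, 0], [0, 0, 0, 0, 0, 0], [0, 0, 0, 0, 0, 0], [0, 0, 0, 0, 0, 0]]
  ],
  "fingers": 0
}}

```text
time_s: 7.0
position: [0.649, -0.2918, 0.0644]
tcp_rot: [[0.921, 0.389, -0.001], [0.389, -0.921, 0.001], [-0.0, -0.001, -1.0]]
force: [-1.6, 1.2, 1.2]
opening: 0.132
grasp_force: 30.0
```

{"name": "play_rows", "arguments": {
  "motion": [
    [[0, 0, -0.0063, 0, 0, 0], [0, 0, -0.0188, 0, 0, 0], [0, 0, -0.0438, 0, 0, 0], [0, 0, -0.0813, 0, 0, 0], [0, 0, -0.125, 0, 0, 0], [0, 0, -0.15, 0, 0, 0], [0, 0, -0.15, 0, 0, 0]]
  ]
}}

```text
time_s: 7.58
position: [0.6527, -0.2946, 0.1917]
tcp_rot: [[0.921, 0.389, 0.011], [0.389, -0.921, -0.008], [0.007, 0.011, -1.0]]
force: [1.4, -0.4, -1.4]
opening: 0.141
grasp_force: 30.0
```

Run:
```python
from go import *
from rig import imaging,finder
import cv2
from fit import *
s=bot.read_state()
print(s["position"],s["grasp_force"],np.round(s["force"],2))
d=imaging.capture("side");m=finder.outline_of("side","rack_blue")
print([(round(r["confidence"],2),int(r["pixels"].sum()),np.argwhere(r["pixels"]).mean(0)[::-1].round()) for r in m], proj(d,s["position"]))
cv2.imwrite("pics/lift.png",cv2.resize(d["frame"][150:350,280:520,::-1],None,fx=3,fy=3,interpolation=cv2.INTER_CUBIC))
print(row(inc(0,0,180),-9.5))
```

```text
[ 0.65272377 -0.29456938  0.19165094] 29.999691545963287 [ 1.36 -0.36 -1.37]
[(0.87, 495, array([365., 294.])), (0.7, 1072, array([404., 288.])), (0.63, 1168, array([276., 349.]))] [[404.96670734 270.91951501]]
[0.0809, -0.3869, 0.0049, 0.0993, -0.1057, 32.366]
```

View pics/lift.png

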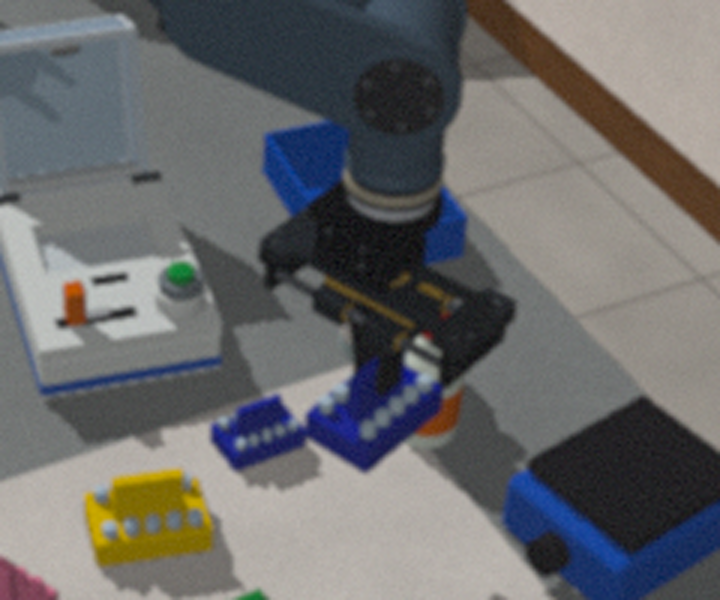

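The rack is held level in the jaws at (385,390) in the crop, clear of the bench. Now I carry it above the recess.

Scaled: -0.26 m / 0.8 = -0.325, -0.225 m / 0.8 = -0.2813, 32.4 degrees / 90 = 0.36.

{"name": "play_rows", "arguments": {
  "motion": [
    [[0.0063, -0.025, -0.0063, 0, 0, 0.0222], [0.0188, -0.0625, -0.01, 0, 0, 0.0667], [0.0375, -0.1063, -0.0125, 0, 0, 0.1111], [0.0438, -0.15, -0.0125, 0, 0, 0.1667], [0.05, -0.1938, -0.0125, 0, 0, 0.2222], [0.0563, -0.2375, -0.0125, 0, 0, 0.2778], [0.0625, -0.2813, -0.0125, 0, 0, 0.3222], [0.0688, -0.325, -0.0125, 0, 0, 0.36]]
  ]
}}

```text
time_s: 8.35
position: [0.5966, -0.0295, 0.1919]
tcp_rot: [[0.986, -0.169, -0.005], [-0.169, -0.986, 0.001], [-0.005, -0.0, -1.0]]
force: [1.5, -0.2, -2.3]
opening: 0.136
grasp_force: 30.0
```

```bash
python3 -c "
from go import *
print(row(inc(0,0,200),-9.5))"
```

```text
[-0.0436, -0.1192, -0.0079, -0.0197, 0.2907, -0.2385]
```

Scaled: -0.119 m / 0.8 = -0.1488, -0.0436 m / 0.8 = -0.0545, -0.2 degrees / 90 = -0.0022.

{"name": "play_rows", "arguments": {
  "motion": [
    [[-0.0125, -0.0375, -0.0063, 0, 0, 0], [-0.025, -0.075, -0.01, 0, 0, 0], [-0.0375, -0.1063, -0.01, 0, 0, -0.0022], [-0.05, -0.1375, -0.01, 0, 0, -0.0022], [-0.0545, -0.1488, -0.01, 0, 0, -0.0022], [-0.0545, -0.1488, -0.01, 0, 0, -0.0022], [-0.0545, -0.1488, -0.01, 0, 0, -0.0022]]
  ]
}}

```text
time_s: 8.93
position: [0.5749, 0.093, 0.201]
tcp_rot: [[0.987, -0.161, -0.002], [-0.161, -0.987, -0.001], [-0.002, 0.001, -1.0]]
force: [-0.4, 0.7, -1.7]
opening: 0.134
grasp_force: 30.0
```

```bash
python3 -c "
from go import *
print(row(inc(0,0,135),-9.5))"
```

```text
[-0.0013, -0.0021, 0.066, 0.0725, 0.1242, 0.25]
```

Scaled: 0.066 m / 0.8 = 0.0825, -0.002 m / 0.8 = -0.0025, 0.2 degrees / 90 = 0.0022.

{"name": "play_rows", "arguments": {
  "motion": [
    [[-0.0013, -0.0025, 0.0188, 0, 0, 0.0022], [-0.0013, -0.0025, 0.0438, 0, 0, 0.0022], [-0.0013, -0.0025, 0.0663, 0, 0, 0.0022], [-0.0013, -0.0025, 0.08, 0, 0, 0.0022], [-0.0013, -0.0025, 0.0825, 0, 0, 0.0022], [-0.0013, -0.0025, 0.0825, 0, 0, 0.0022]]
  ]
}}

```text
time_s: 9.43
position: [0.5748, 0.0942, 0.1352]
tcp_rot: [[0.986, -0.167, -0.002], [-0.167, -0.986, -0.0], [-0.002, 0.001, -1.0]]
force: [0.2, 0.9, -2.0]
opening: 0.137
grasp_force: 30.0
```

Run:
```python
from go import *
from rig import imaging,finder
import cv2
from fit import *
s=bot.read_state();p=s["position"];print(p,np.round(s["force"],1),row(inc(0,0,110.5),-9.5))
Rr=np.array(s["tcp_rot"]);yaw=np.arctan2(Rr[1,0],Rr[0,0])
ims=[]
for c,(u,v) in {"side":(318,225),"top":(270,240)}.items():
    d=imaging.capture(c)
    im=cv2.resize(d["frame"][v-60:v+60,u-60:u+60,::-1],None,fx=3.3,fy=3.3,interpolation=cv2.INTER_CUBIC)
    def draw(b,T,yw,col):
        P=(proj(d,b@Rz(yw).T+T)-[u-60,v-60]+.5)*3.3
        for i in range(8):
            for j in(1,2,4):
                if not i&j: cv2.line(im,*[tuple(int(t) for t in P[n]) for n in(i,i|j)],col,1)
    draw(box(-.056,.056,-.038,.038,.045,.06),[*C,0],np.radians(A),(255,0,255))
    draw(RACK[0],[p[0],p[1],p[2]-.0644],yaw,(0,255,0))
    ims.append(im)
    m=finder.outline_of(c,"rack_blue")
    print(c,[(round(r["confidence"],2),int(r["pixels"].sum()),np.argwhere(r["pixels"]).mean(0)[::-1].round()) for r in m])
cv2.imwrite("pics/above.png",np.hstack(ims))
```

```text
[0.57476978 0.0941583  0.13523413] [ 0.2  0.9 -2. ] [-0.0011, -0.001, 0.0247, 0.0318, 0.1168, -0.1157]
side [(0.73, 514, array([366., 294.])), (0.63, 1209, array([276., 349.])), (0.61, 671, array([312., 223.]))]
top [(0.8, 591, array([375., 308.])), (0.55, 278, array([346., 231.]))]
```

View pics/above.png

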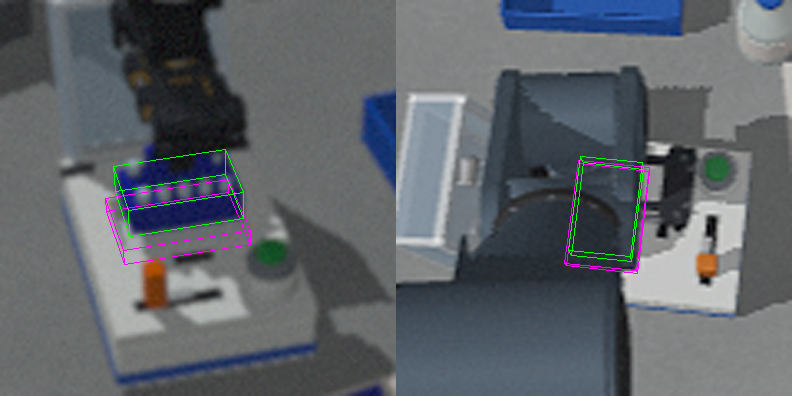

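The side view shows the rack outline matching the expected pose (green, crop (178,190)) directly above the recess (magenta). I lower slowly.

Scaled: 0.025 m / 0.8 = 0.0313, 0.024 m / 0.8 = 0.03.

{"name": "play_rows", "arguments": {
  "motion": [
    [[-0.0013, -0.0013, 0.0063, 0, 0, 0], [-0.0013, -0.0013, 0.0125, 0, 0, 0], [-0.0013, -0.0013, 0.0188, 0, 0, 0], [-0.0013, -0.0013, 0.0238, 0, 0, 0], [-0.0013, -0.0013, 0.0275, 0, 0, 0], [-0.0013, -0.0013, 0.03, 0, 0, 0], [-0.0013, -0.0013, 0.0313, 0, 0, 0], [-0.0013, -0.0013, 0.0313, 0, 0, 0]]
  ]
}}

```text
time_s: 10.3
position: [0.574, 0.0965, 0.1109]
tcp_rot: [[0.986, -0.165, -0.001], [-0.165, -0.986, 0.0], [-0.001, 0.0, -1.0]]
force: [0.2, -0.3, -1.6]
opening: 0.133
grasp_force: 30.0
```

Scaled: 0.002 m / 0.8 = 0.0025, 0.001 m / 0.8 = 0.0013.

{"name": "play_rows", "arguments": {
  "motion": [
    [[0, 0, 0.0013, 0, 0, 0], [0, 0, 0.0025, 0, 0, 0], [0, 0, 0.0025, 0, 0, 0], [0, 0, 0.0025, 0, 0, 0]]
  ]
}}

```text
time_s: 10.63
position: [0.5742, 0.0965, 0.1093]
tcp_rot: [[0.986, -0.166, 0.0], [-0.166, -0.986, 0.0], [0.0, -0.0, -1.0]]
force: [-0.8, -0.3, -2.1]
opening: 0.135
grasp_force: 30.0
```

Scaled: 0.002 m / 0.8 = 0.0025, 0.001 m / 0.8 = 0.0013.

{"name": "play_rows", "arguments": {
  "motion": [
    [[0, 0, 0.0013, 0, 0, 0], [0, 0, 0.0025, 0, 0, 0], [0, 0, 0.0025, 0, 0, 0], [0, 0, 0.0025, 0, 0, 0]]
  ]
}}

```text
time_s: 10.97
position: [0.5742, 0.0965, 0.1092]
tcp_rot: [[0.986, -0.165, 0.001], [-0.165, -0.986, -0.0], [0.001, 0.0, -1.0]]
force: [-2.2, -0.2, 10.5]
opening: 0.137
grasp_force: 30.0
```

Scaled: -0.001 m / 0.8 = -0.0013.

{"name": "play_rows", "arguments": {
  "motion": [
    [[0, 0, -0.0013, 0, 0, 0], [0, 0, -0.0013, 0, 0, 0], [0, 0, -0.0013, 0, 0, 0], [0, 0, -0.0013, 0, 0, 0], [0, 0, -0.0013, 0, 0, 0], [0, 0, -0.0013, 0, 0, 0]]
  ],
  "fingers": 0.04
}}

```text
time_s: 11.47
position: [0.574, 0.0965, 0.108]
tcp_rot: [[0.986, -0.166, -0.0], [-0.166, -0.986, 0.0], [-0.0, 0.0, -1.0]]
force: [-0.5, -0.4, -0.3]
opening: 0.44
grasp_force: 0.0
```

Scaled: -0.17 m / 0.8 = -0.2125, -0.14 m / 0.8 = -0.175.

{"name": "play_rows", "arguments": {
  "motion": [
    [[0, 0, -0.0125, 0, 0, 0], [0, 0, -0.0375, 0, 0, 0], [0, 0, -0.075, 0, 0, 0], [0, 0, -0.125, 0, 0, 0], [0, 0, -0.175, 0, 0, 0], [0, 0, -0.2125, 0, 0, 0], [0, 0, -0.2125, 0, 0, 0]]
  ]
}}

```text
time_s: 12.05
position: [0.5783, 0.0966, 0.2866]
tcp_rot: [[0.986, -0.165, 0.016], [-0.165, -0.986, -0.0], [0.016, -0.002, -1.0]]
force: [1.0, 0.1, 0.2]
opening: 0.461
grasp_force: 0.0
```

Run:
```python
from go import *
from rig import imaging,finder
import cv2
from fit import *
d=imaging.capture("side");u,v=318,215
m=finder.outline_of("side","rack_blue")
for r in m:
    px=r["pixels"];print(round(r["confidence"],2),int(px.sum()),np.argwhere(px).mean(0)[::-1].round())
cv2.imwrite("pics/placed.png",cv2.resize(d["frame"][v-80:v+80,u-80:u+80,::-1],None,fx=3.5,fy=3.5,interpolation=cv2.INTER_CUBIC))
s=bot.read_state();print(s["position"])
def hp(q,y=-140,z=62): return 85+y*np.cos(q)+z*np.sin(q), 60-y*np.sin(q)+z*np.cos(q)
for q in(1.9,1.6,1.3,1,.7,.4,.2,0): print(q,np.round(hp(q)),np.round(hp(q,-155)))
```

```text
0.97 522 [365. 294.]
0.64 1143 [275. 349.]
0.59 817 [311. 227.]
[0.57477649 0.09653836 0.28052854]
1.9 [189. 172.] [194. 187.]
1.6 [151. 198.] [151. 213.]
1.3 [107. 211.] [103. 226.]
1 [ 62. 211.] [ 53. 224.]
0.7 [ 18. 198.] [  6. 207.]
0.4 [-20. 172.] [-34. 177.]
0.2 [-40. 149.] [-55. 152.]
0 [-55. 122.] [-70. 122.]
```

View pics/placed.png

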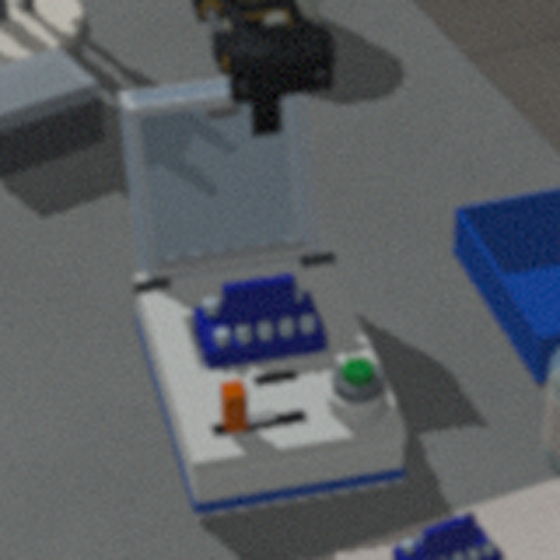

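The rack sits in the recess (crop (262,325)), the jaws are clear and the hood is wide open. I close the fingers and go over and behind the hood.

```bash
python3 -c "
from go import *
for t in [(238,280),(238,195)]: print(t,row(inc(0,*t),-9.5))"
```

```text
(238, 280) [-0.0009, -0.2366, 0.0007, -0.0352, -0.2482, -0.0222]
(238, 195) [-0.0012, -0.2366, 0.0857, -0.0352, -0.2482, -0.0222]
```

Scaled: -0.24 m / 0.8 = -0.3, -0.22 m / 0.8 = -0.275.

{"name": "play_rows", "arguments": {
  "motion": [
    [[0, -0.0375, 0, 0, 0, 0], [0, -0.0875, 0, 0, 0, 0], [0, -0.1375, 0, 0, 0, 0], [0, -0.1875, 0, 0, 0, 0], [0, -0.2375, 0, 0, 0, 0], [0, -0.275, 0, 0, 0, 0], [-0.0013, -0.3, 0, 0, 0, 0], [-0.0013, -0.3, 0, 0, 0, 0]]
  ],
  "fingers": 0
}}

```text
time_s: 12.82
position: [0.6114, 0.3377, 0.2754]
tcp_rot: [[0.987, -0.161, -0.004], [-0.161, -0.987, 0.001], [-0.004, -0.0, -1.0]]
force: [0.2, -0.1, -0.7]
opening: 0.021
grasp_force: 0.0
```

```bash
python3 -c "
from go import *
for t in [(238,280),(238,195)]: print(t,row(inc(0,*t),-9.5))"
```

```text
(238, 280) [0.0028, 0.0073, -0.0046, -0.0121, 0.212, 0.2404]
(238, 195) [0.0031, 0.0073, 0.0804, -0.0121, 0.212, 0.2404]
```

Scaled: 0.08 m / 0.8 = 0.1, 0.06 m / 0.8 = 0.075.

{"name": "play_rows", "arguments": {
  "motion": [
    [[0.0038, 0.0088, 0.0375, 0, 0, 0], [0.0038, 0.0088, 0.075, 0, 0, 0], [0.0038, 0.0088, 0.1, 0, 0, 0], [0.0038, 0.0088, 0.1, 0, 0, 0]]
  ]
}}

```text
time_s: 13.15
position: [0.6101, 0.3234, 0.1908]
tcp_rot: [[0.986, -0.166, -0.014], [-0.166, -0.986, -0.005], [-0.013, 0.008, -1.0]]
force: [0.1, -0.3, 0.4]
opening: 0.009
grasp_force: 0.0
```

```bash
python3 -c "
from go import *
for t in [(220,190),(209,189),(185,205),(166,215),(144,223),(122,228),(100,229),(77,228)]: print(t,row(inc(0,*t),-9.5))"
```

```text
(220, 190) [0.0019, 0.0109, 0.0009, 0.4376, 0.7647, -0.07]
(209, 189) [0.0019, 0.0219, 0.002, 0.4376, 0.7647, -0.07]
(185, 205) [0.0017, 0.046, -0.0138, 0.4376, 0.7647, -0.07]
(166, 215) [0.0016, 0.0651, -0.0237, 0.4376, 0.7647, -0.07]
(144, 223) [0.0016, 0.0872, -0.0315, 0.4376, 0.7647, -0.07]
(122, 228) [0.0015, 0.1092, -0.0364, 0.4376, 0.7647, -0.07]
(100, 229) [0.0015, 0.1312, -0.0372, 0.4376, 0.7647, -0.07]
(77, 228) [0.0016, 0.1542, -0.036, 0.4376, 0.7647, -0.07]
```

Scaled: 0.154 m / 0.8 = 0.1925, 0.046 m / 0.8 = 0.0575.

{"name": "play_rows", "arguments": {
  "motion": [
    [[0.0025, 0.0138, 0.0013, 0, 0, 0], [0.0025, 0.0275, 0.0025, 0, 0, 0], [0.0025, 0.0575, -0.0163, 0, 0, 0], [0.0025, 0.0813, -0.0288, 0, 0, 0], [0.0025, 0.1088, -0.0388, 0, 0, 0], [0.0025, 0.1363, -0.045, 0, 0, 0], [0.0025, 0.1638, -0.0463, 0, 0, 0], [0.0025, 0.1925, -0.045, 0, 0, 0]]
  ]
}}

```text
time_s: 13.82
position: [0.5927, 0.1728, 0.2384]
tcp_rot: [[0.986, -0.166, 0.008], [-0.166, -0.986, 0.002], [0.007, -0.004, -1.0]]
force: [1.2, 1.7, 2.0]
opening: 0.006
grasp_force: 1.3
```

```bash
python3 -c "
from go import *
for t in [(77,228),(55,223),(33,215),(14,202),(-6,187),(-18,177),(-28,166),(-36,155),(-45,145)]: print(t,row(inc(0,*t),-9.5))"
```

```text
(77, 228) [-0.0059, 0.0026, 0.0104, -0.2013, -0.4252, -0.0595]
(55, 223) [-0.0059, 0.0246, 0.0153, -0.2013, -0.4252, -0.0595]
(33, 215) [-0.0059, 0.0466, 0.0232, -0.2013, -0.4252, -0.0595]
(14, 202) [-0.006, 0.0657, 0.0362, -0.2013, -0.4252, -0.0595]
(-6, 187) [-0.0061, 0.0857, 0.0511, -0.2013, -0.4252, -0.0595]
(-18, 177) [-0.0062, 0.0978, 0.0611, -0.2013, -0.4252, -0.0595]
(-28, 166) [-0.0062, 0.1078, 0.072, -0.2013, -0.4252, -0.0595]
(-36, 155) [-0.0063, 0.1158, 0.083, -0.2013, -0.4252, -0.0595]
(-45, 145) [-0.0064, 0.1249, 0.093, -0.2013, -0.4252, -0.0595]
```

{"name": "play_rows", "arguments": {
  "motion": [
    [[-0.0038, 0.01, 0.0138, 0, 0, 0], [-0.0063, 0.0308, 0.0194, 0, 0, 0], [-0.0075, 0.0583, 0.0294, 0, 0, 0], [-0.0075, 0.0821, 0.0456, 0, 0, 0], [-0.0075, 0.1071, 0.0644, 0, 0, 0], [-0.0075, 0.1223, 0.0769, 0, 0, 0]]
  ]
}}

```text
time_s: 14.32
position: [0.5694, 0.0753, 0.1743]
tcp_rot: [[0.986, -0.167, 0.004], [-0.167, -0.986, -0.001], [0.004, 0.0, -1.0]]
force: [-1.3, 0.8, 0.4]
opening: 0.005
grasp_force: 0.3
```

Run:
```python
from go import *
from rig import imaging,finder
import cv2
from fit import *
for t in [(-18,177),(-28,166),(-36,155),(-42,148),(-45,142),(-47,138),(-48,134)]: print(t,row(inc(0,*t),-9.5))
d=imaging.capture("side");u,v=318,215
cv2.imwrite("pics/hood.png",cv2.resize(d["frame"][v-80:v+80,u-80:u+80,::-1],None,fx=3.5,fy=3.5,interpolation=cv2.INTER_CUBIC))
```

```text
(-18, 177) [0.001, -0.0024, -0.0027, 0.025, -0.2144, -0.1373]
(-28, 166) [0.001, 0.0076, 0.0083, 0.025, -0.2144, -0.1373]
(-36, 155) [0.001, 0.0156, 0.0193, 0.025, -0.2144, -0.1373]
(-42, 148) [0.001, 0.0216, 0.0263, 0.025, -0.2144, -0.1373]
(-45, 142) [0.001, 0.0245, 0.0323, 0.025, -0.2144, -0.1373]
(-47, 138) [0.001, 0.0265, 0.0363, 0.025, -0.2144, -0.1373]
(-48, 134) [0.0009, 0.0275, 0.0403, 0.025, -0.2144, -0.1373]
```

View pics/hood.png

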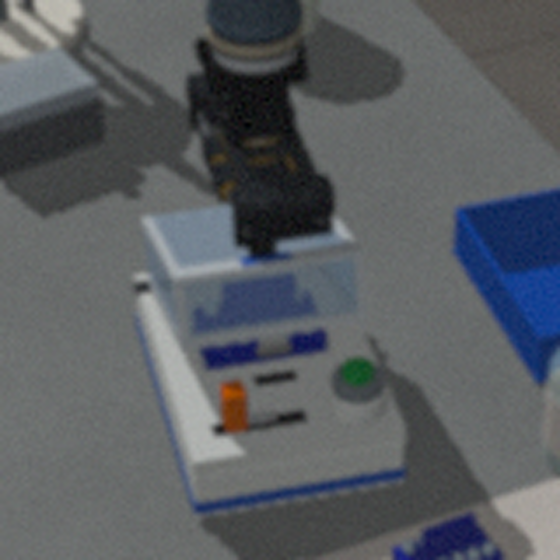

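The hood is nearly down, with the fingertips at the blue pad (crop (265,255)). I follow it down and press.

Scaled: 0.039 m / 0.8 = 0.0488, 0.0275 m / 0.8 = 0.0344.

{"name": "play_rows", "arguments": {
  "motion": [
    [[0.0013, 0.01, 0.0113, 0, 0, 0], [0.0013, 0.02, 0.0238, 0, 0, 0], [0.0013, 0.0275, 0.0325, 0, 0, 0], [0.0013, 0.0306, 0.04, 0, 0, 0], [0.0013, 0.0331, 0.045, 0, 0, 0], [0.0013, 0.0344, 0.0475, 0, 0, 0], [0.0013, 0.0344, 0.0488, 0, 0, 0], [0.0013, 0.0344, 0.0488, 0, 0, 0]]
  ]
}}

```text
time_s: 15.03
position: [0.5665, 0.0523, 0.1389]
tcp_rot: [[0.986, -0.165, 0.004], [-0.165, -0.986, 0.001], [0.004, -0.002, -1.0]]
force: [-6.7, 3.6, 29.2]
opening: 0.007
grasp_force: 14.9
```

Scaled: -0.07 m / 0.8 = -0.0875, 0.065 m / 0.8 = 0.0813.

{"name": "play_rows", "arguments": {
  "motion": [
    [[0, 0, -0.025, 0, 0, 0], [0, 0, -0.0625, 0, 0, 0], [-0.025, 0.025, -0.0625, 0, 0, 0], [-0.0625, 0.05, -0.0625, 0, 0, 0], [-0.0875, 0.0813, -0.05, 0, 0, 0], [-0.0875, 0.0813, -0.05, 0, 0, 0], [-0.0875, 0.0813, -0.05, 0, 0, 0]]
  ]
}}

```text
time_s: 15.62
position: [0.4845, -0.0019, 0.1736]
tcp_rot: [[0.986, -0.167, -0.001], [-0.167, -0.986, 0.0], [-0.001, 0.0, -1.0]]
force: [0.4, 0.3, -0.2]
opening: 0.005
grasp_force: 0.0
```

Run:
```python
from go import *
from rig import imaging,finder
from fit import *
print(row(inc(-74,-112,160),A),row(inc(-74,-112,93),A))
for c in("top","side"): print(c,[(np.round(r["at"],3).tolist(),round(r["confidence"],2)) for r in (imaging.capture(c),finder.recognise(c,"bolt_top"))[1][:3]])
```

```text
[-0.0019, 0.0014, 0.0136, 0.0034, 0.068, -0.1118] [-0.0018, 0.0014, 0.0806, 0.0034, 0.068, -0.1118]
top []
side [([0.511, -0.017, 0.081], 0.44)]
```

Scaled: 0.08 m / 0.8 = 0.1, 0.001 m / 0.8 = 0.0013.

{"name": "play_rows", "arguments": {
  "motion": [
    [[-0.005, 0.0013, 0.025, 0, 0, 0], [-0.005, 0.0013, 0.0563, 0, 0, 0], [-0.005, 0.0013, 0.0875, 0, 0, 0], [-0.005, 0.0013, 0.1, 0, 0, 0], [-0.0025, 0.0013, 0.1, 0, 0, 0], [-0.0025, 0.0013, 0.1, 0, 0, 0]]
  ]
}}

```text
time_s: 16.32
position: [0.4848, -0.0019, 0.0933]
tcp_rot: [[0.986, -0.165, 0.0], [-0.165, -0.986, -0.0], [0.0, 0.0, -1.0]]
force: [0.4, 0.2, 0.2]
opening: 0.006
grasp_force: 0.0
```

Run:
```python
from go import *
for x in(-65,-24): print(row(inc(x,-112,93),A))
```

```text
[0.0067, 0.0014, 0.0003, 0.0006, -0.0237, 0.0302]
[0.0477, 0.0015, 0.0004, 0.0006, -0.0237, 0.0302]
```

Scaled: 0.047 m / 0.8 = 0.0588, 0.044 m / 0.8 = 0.055.

{"name": "play_rows", "arguments": {
  "motion": [
    [[0.0088, 0.0013, 0, 0, 0, 0], [0.0188, 0.0013, 0, 0, 0, 0], [0.0288, 0.0013, 0, 0, 0, 0], [0.0388, 0.0013, 0, 0, 0, 0], [0.0475, 0.0013, 0, 0, 0, 0], [0.055, 0.0013, 0, 0, 0, 0], [0.0588, 0.0013, 0, 0, 0, 0], [0.0588, 0.0013, 0, 0, 0, 0]]
  ]
}}

```text
time_s: 16.98
position: [0.5305, -0.0112, 0.0939]
tcp_rot: [[0.986, -0.165, 0.001], [-0.165, -0.986, -0.0], [0.001, 0.0, -1.0]]
force: [-1.2, 0.3, 0.5]
opening: 0.004
grasp_force: 0.6
```

Scaled: 0.005 m / 0.8 = 0.0063, 0.004 m / 0.8 = 0.005.

{"name": "play_rows", "arguments": {
  "motion": [
    [[0.0025, 0, 0, 0, 0, 0], [0.005, 0, 0, 0, 0, 0], [0.0063, 0, 0, 0, 0, 0], [0.0063, 0, 0, 0, 0, 0]]
  ]
}}

```text
time_s: 17.32
position: [0.5308, -0.0111, 0.0934]
tcp_rot: [[0.986, -0.165, -0.009], [-0.165, -0.986, 0.001], [-0.009, 0.0, -1.0]]
force: [-7.5, 1.0, 5.1]
opening: 0.007
grasp_force: 3.9
```

Scaled: 0.005 m / 0.8 = 0.0063, 0.003 m / 0.8 = 0.0038.

{"name": "play_rows", "arguments": {
  "motion": [
    [[0.0038, 0, 0, 0, 0, 0], [0.0063, 0, 0, 0, 0, 0], [0.0063, 0, 0, 0, 0, 0]]
  ]
}}

```text
time_s: 17.57
position: [0.5311, -0.011, 0.093]
tcp_rot: [[0.986, -0.164, -0.019], [-0.164, -0.986, 0.003], [-0.019, 0.0, -1.0]]
force: [-14.6, 1.1, 10.4]
opening: 0.006
grasp_force: 7.5
```

Scaled: 0.07 m / 0.8 = 0.0875, -0.06 m / 0.8 = -0.075.

{"name": "play_rows", "arguments": {
  "motion": [
    [[-0.0188, 0, 0, 0, 0, 0], [-0.0313, 0, 0, 0, 0, 0], [-0.0313, 0, -0.0375, 0, 0, 0], [-0.0313, 0, -0.075, 0, 0, 0], [0, 0, -0.075, 0, 0, 0], [0.0438, 0, -0.075, 0, 0, 0], [0.075, 0, -0.075, 0, 0, 0], [0.0875, 0, -0.075, 0, 0, 0]]
  ]
}}

```text
time_s: 18.23
position: [0.6144, -0.0257, 0.1551]
tcp_rot: [[0.986, -0.166, 0.01], [-0.166, -0.986, -0.002], [0.01, 0.001, -1.0]]
force: [-0.1, -0.3, -0.1]
opening: 0.007
grasp_force: 0.0
```

Run:
```python
from go import *
from rig import imaging,finder
import cv2
from fit import *
print(row(inc(55,-112,135),A),row(inc(55,-112,124),A))
ims=[]
for c,(u,v) in {"side":(318,225),"top":(270,240)}.items():
    d=imaging.capture(c)
    im=cv2.resize(d["frame"][v-60:v+60,u-60:u+60,::-1],None,fx=3.3,fy=3.3,interpolation=cv2.INTER_CUBIC)
    def draw(b,T,yw,col):
        P=(proj(d,b@Rz(yw).T+T)-[u-60,v-60]+.5)*3.3
        for i in range(8):
            for j in(1,2,4):
                if not i&j: cv2.line(im,*[tuple(int(t) for t in P[n]) for n in(i,i|j)],col,1)
    draw(hood(0),[*C,0],np.radians(A),(0,255,0))
    draw(box(-.014,.004,-.123,-.101,.06,.1),[*C,0],np.radians(A),(255,0,255))
    ims.append(im)
cv2.imwrite("pics/shut.png",np.hstack(ims))
```

```text
[-0.0052, -0.0007, 0.0201, 0.0364, -0.5674, -0.0571] [-0.0053, -0.0007, 0.0311, 0.0364, -0.5674, -0.0571]
```

View pics/shut.png

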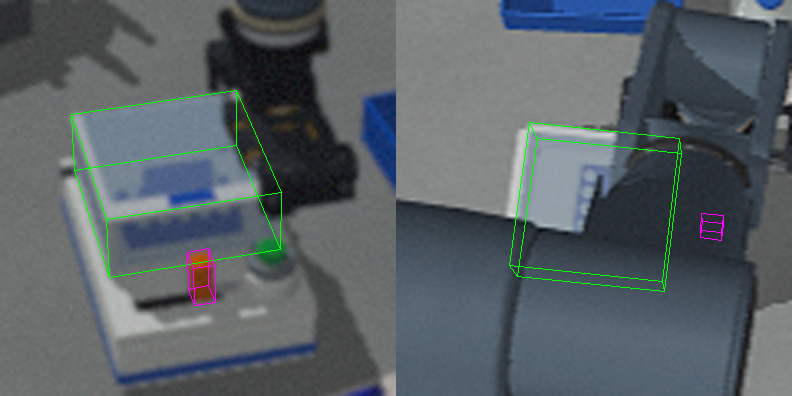

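The hood outline matches the shut model (near edge at crop (107,218)-(281,192)), and the bolt matches its home box at (202,277). Now the button.

Scaled: 0.031 m / 0.8 = 0.0388, 0.028 m / 0.8 = 0.035.

{"name": "play_rows", "arguments": {
  "motion": [
    [[-0.0063, -0.0013, 0.0125, 0, 0, 0], [-0.0063, -0.0013, 0.025, 0, 0, 0], [-0.0063, -0.0013, 0.035, 0, 0, 0], [-0.0063, -0.0013, 0.0388, 0, 0, 0], [-0.0063, -0.0013, 0.0388, 0, 0, 0]]
  ]
}}

```text
time_s: 18.75
position: [0.6028, -0.0222, 0.1215]
tcp_rot: [[0.986, -0.166, -0.003], [-0.166, -0.986, 0.001], [-0.003, -0.0, -1.0]]
force: [0.4, 0.2, 0.7]
opening: 0.007
grasp_force: 0.0
```

Scaled: 0.012 m / 0.8 = 0.015, 0.003 m / 0.8 = 0.0038.

{"name": "play_rows", "arguments": {
  "motion": [
    [[0, 0, 0.0038, 0, 0, 0], [0, 0, 0.0075, 0, 0, 0], [0, 0, 0.0113, 0, 0, 0], [0, 0, 0.0138, 0, 0, 0], [0, 0, 0.015, 0, 0, 0], [0, 0, 0.015, 0, 0, 0]]
  ]
}}

```text
time_s: 19.25
position: [0.6043, -0.0225, 0.1133]
tcp_rot: [[0.986, -0.165, 0.002], [-0.165, -0.986, -0.001], [0.002, 0.0, -1.0]]
force: [-3.6, 1.2, 14.2]
opening: 0.009
grasp_force: 7.0
```

Scaled: -0.13 m / 0.8 = -0.1625, 0.002 m / 0.8 = 0.0025.

{"name": "play_rows", "arguments": {
  "motion": [
    [[0, 0, 0.0025, 0, 0, 0], [0, 0, 0, 0, 0, 0], [0, 0, -0.0375, 0, 0, 0], [0, 0, -0.0875, 0, 0, 0], [0, 0.0375, -0.125, 0, 0, 0], [0, 0.0875, -0.15, 0, 0, 0], [0, 0.125, -0.1625, 0, 0, 0], [0, 0.125, -0.1625, 0, 0, 0]]
  ]
}}

```text
time_s: 19.92
position: [0.589, -0.1275, 0.2445]
tcp_rot: [[0.985, -0.17, 0.008], [-0.17, -0.985, -0.007], [0.009, 0.005, -1.0]]
force: [0.8, -0.1, -0.1]
opening: 0.007
grasp_force: 0.0
```

Scaled: 0.1 m / 0.8 = 0.125, 0.08 m / 0.8 = 0.1.

{"name": "play_rows", "arguments": {
  "motion": [
    [[0, 0.05, 0, 0, 0, 0], [0, 0.1, 0, 0, 0, 0], [0, 0.125, 0, 0, 0, 0], [0, 0.125, 0, 0, 0, 0], [0, 0.125, 0, 0, 0, 0], [0, 0.125, 0, 0, 0, 0]]
  ]
}}

```text
time_s: 20.42
position: [0.5705, -0.2186, 0.2402]
tcp_rot: [[0.986, -0.166, -0.001], [-0.166, -0.986, 0.001], [-0.001, -0.001, -1.0]]
force: [1.1, 0.7, -0.0]
opening: 0.005
grasp_force: 0.0
```

Run:
```python
from go import *
from rig import imaging
import cv2
ims=[]
for c,(u,v) in {"side":(318,225),"top":(270,240)}.items():
    d=imaging.capture(c); ims.append(cv2.resize(d["frame"][v-60:v+60,u-60:u+60,::-1],None,fx=3.3,fy=3.3,interpolation=cv2.INTER_CUBIC))
cv2.imwrite("pics/end.png",np.hstack(ims)); s=bot.read_state();print(s["time_s"],s["position"],s["qvel"],s["force"])
```

```text
20.5167 [ 0.57079295 -0.21794194  0.24045255] [ 0.33544626 -0.15506558 -0.12246493 -0.19243808  0.01732267 -0.11724607] [-0.36041725  0.41374915 -0.23810172]
```

View pics/end.png

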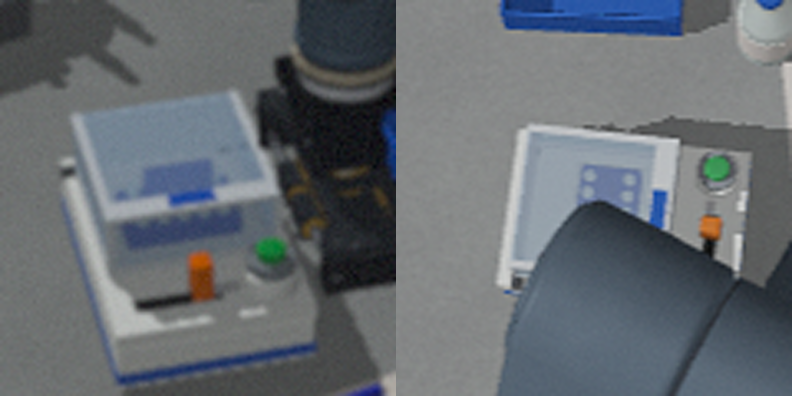

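The hood is shut (pad at side (190,197)), the bolt is home (side (202,275), top (710,228)), the button is up (side (270,250)), and the arm is clear. Handing in.

```bash
python3 -c "
from rig import bot
print(bot.hand_in())"
```

```text
the job is handed in; nothing more can be done
None
```

The job is handed in at about 20.5 s of the 58 s: the blue rack is in the recess, the hood is shut, the bolt is home and the start button was pressed and released, as far as the pictures and force readings show (the hand-in gave no verdict).

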